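# Move the clamp to the other swing-out hook and fold the emptied hook away

### The arm

A 6-joint arm with a two-finger parallel gripper is mounted at the origin on a cart in front of the work surface, level with it; the furniture and walls round the work are solid. World frame = base frame: x ahead of the robot, y to its left, z up, the work surface at z = 0. Lengths are in m, angles in rad, forces in N, time in s.
With the tool pointing down it reaches from about 0.325 to 0.9 m from the base axis. Payload 3.5 kg.
Tool frame: the origin (TCP) lies at the very end of the fingers, on their centre line; the grasp point (between the pads) lies 19 mm behind it (env.grip_depth is the distance from the TCP to the grasp point, in m); z points along the fingers, y is the line along which they close (so a half turn about z gives the same grasp; the last joint's range is limited). The gripper opens to 85 mm and grips with 20 to 120 N. Pads are 22 mm wide; open, the fingers measure 114 mm over their backs; the gripper's body (76 mm by 85 mm) begins 54 mm behind the grasp point. The pads swing forward as they close: fully open they stand 13 mm farther back than shut.
Start: joints at [1.144, 0.276, -0.026, 1.268, 0, 1.467], TCP at [0.199, 0.593, 0.231] pointing down, gripper open.
Joint ranges: [-3.12, 3.12], [-0.85, 1.88], [-1.08, 1.24], [-1.95, 2.15], [-1.57, 1.53], [-3.14, 3.14]. Speed limits (rad/s): [2.57, 2.57, 3.14, 3.14, 3.14, 3.14].

### API

Orientations are given as a unit quaternion [x, y, z, w].
In Python, from bench import env gives the robot as it stands. The module is installed in compiled form; this text tells all that it offers.
- The arm moves only by the tool send_rows, never from a script. Its argument "plan" is a list of rows, each an object of numbers: "hand": the closure, from -1 (fully open) to 1 (shut), so that 0 is half open; "dx", "dy", "dz": the shift along the tool's x, y, z in units of 12 cm (1.0 is 12 cm); "ax", "ay", "az": the turn, a rotation vector about the tool's x, y, z in units of 180 degrees (1.0 is 180 degrees). In form: [{"hand": .., "dx": .., "dy": .., "dz": .., "ax": .., "ay": .., "az": ..}, ...]. A call has 1 to 20 rows; each row is the pose to reach, as a shift and turn from the pose commanded when the call began, along the tool's axes at that moment, turning the shorter way round; what a row does not reach only later rows make up. A row lasts 1/10 s, in which the tool goes at most 50 mm and 8.59 degrees, less where a joint would pass 70% of its speed; a pose out of reach is approached as far as the arm can. A call with a number of a shift or a turn outside -1 to 1 is refused whole. A call with a gripper value outside its range is refused whole. The fingers move at their own pace and stop on an object; "grip_force" is the grip in N (left out, the last holds). Time passes only in rows, so rows that repeat a pose let the fingers close. It gives the time, the measured TCP pose, the force, the opening and the grip force at its end, in the units of the state.
- env.state(): the state, without advancing time (a new reading comes with each control period).
- env.get_image(name): name is "scene" or "top" or "wrist"; returns (picture, depth): 384x512x3 uint8, blue, green, red; 384x512 float32, m along the optical axis (not along the pixel's ray), 0 where there is no reading.
- env.camera_info(name): a dict with "fx", "fy", "cx", "cy" (pixels), "xyz" and "rotation" of the camera in the world. Camera axes: x right, y down, z forward; pixel columns grow to the right and rows downward; lengths in m; the calibration is good to about 2 mm. A picture is of the moment at which its call begins: read the wrist's pose just before it. camera_info takes no time and is no camera call; for the wrist camera it gives the pose at the moment of the call.
- env.hand_in(): hands the job in; it is judged then, once.
The state is a dict: "t": time; "joints": joint angles; "qd": joint speeds; "joint_efforts": joint torques, N m; "ee_pos": TCP position; "tcp_rot": TCP orientation; "force": force on the tool from outside, world axes, zero at the start; "ft_torque": the same for the moment, N m; "gripper_width": finger opening in m; "grasp_force": force on a finger pad.
Only numpy, scipy, OpenCV 4.12 (cv2) and the standard library are available. Lean on these libraries where they do the work, as an engineer would, in place of code of your own. Each camera call takes 0.05 s, during which the arm holds its last target. There are 200 camera calls.

### The job

Of the two small wooden stands with swinging hook arms, one carries a C-clamp, which is to hang on the other stand instead. Swing the other stand's folded hook arm fully out, take the clamp off the arm it hangs on and hang it on the arm you swung out, by the back of its frame just as it hangs now; then fold the emptied arm flat against its board. Keep the clamp up off the bench, and leave the other things on the bench where they are.

Things in the scene. Friction and masses are not known exactly. Their poses are not given: they have to be found in the camera images.
- stand_1: Stand 1 (carries the clamp at the start): pale upright board (90 mm wide, 18 thick, top 220 above the bench) on a wooden foot 110 x 110 x 14 mm, fixed to the bench; place and yaw vary; either stand may be the left one. Origin on the bench under the middle of the board's front face; x through the board away from the robot (foot from -15 to 95 mm), y left along the board, z up.
- hook_1 (a joint): Hook arm of stand 1: dark steel bar 12 mm wide and tall, 120 mm long from its vertical hinge pin. 0 = folded flat along the board's front, pointing to the stand's +y, its outer 45 mm past the board's edge with free air behind. 1.571 = straight out to the robot (end stop). Opens counter-clockwise from above; a friction hinge (0.18 N m) holds it at any angle. Starts straight out.
- hook_1_hinge (a point): On the hinge axis of hook 1 at the height of the bar's top face (190 mm above the bench), 16 mm in front of the board's face, 30 mm to the stand's -y side. y axis along the bar away from the hinge, turning with the arm; z up. The bar's end (the last 10 mm of 120) is turned up, 18 mm above its top face.
- hook_1_seat (a point): On the top face of the bar of hook 1, 65 mm from the hinge axis: where the clamp's back sits. y axis along the bar away from the hinge, z up; turns with the arm.
- stand_2: Stand 2 (empty at the start): pale upright board (90 mm wide, 18 thick, top 220 above the bench) on a wooden foot 110 x 110 x 14 mm, fixed to the bench; place and yaw vary; either stand may be the left one. Origin on the bench under the middle of the board's front face; x through the board away from the robot (foot from -15 to 95 mm), y left along the board, z up.
- hook_2 (a joint): Hook arm of stand 2: dark steel bar 12 mm wide and tall, 120 mm long from its vertical hinge pin. 0 = folded flat along the board's front, pointing to the stand's +y, its outer 45 mm past the board's edge with free air behind. 1.571 = straight out to the robot (end stop). Opens counter-clockwise from above; a friction hinge (0.18 N m) holds it at any angle. Starts folded, 0 to 0.25.
- hook_2_hinge (a point): On the hinge axis of hook 2 at the height of the bar's top face (190 mm above the bench), 16 mm in front of the board's face, 30 mm to the stand's -y side. y axis along the bar away from the hinge, turning with the arm; z up. The bar's end (the last 10 mm of 120) is turned up, 18 mm above its top face.
- hook_2_seat (a point): On the top face of the bar of hook 2, 65 mm from the hinge axis: where the clamp's back sits. y axis along the bar away from the hinge, z up; turns with the arm.
- c_clamp: Small black C-clamp 118 x 116 x 22 mm, 0.4 to 0.73 kg, hung on hook 1. Own axes, mm: z thickness (0 to 22, origin on one flat side), x along its back, y from back to open side. Back: bar y -58 to -46, between legs x -59 to -47 and 8 to 20 (y to 30); screw along x -16 to 59 at y 23, 13 thick. Window: x -47 to 8, y -46 to 16. Hangs y down, x square to the arm, z along it to the arm's end.
- clamp_back (a point): On the clamp: underside of its back, over its centre of mass (clamp x -13, y -46, z 11 mm), axes as the clamp's. When hung it lies on the arm's seat; the back's top is 12 mm above it. The back can be pinched from above across its 22 mm thickness, beside the arm.
- masking_tape: Bystander: roll of masking tape 105 mm across, 25 mm tall, lying on the bench; origin under its centre. Leave it.
- tape_measure: Bystander: yellow tape measure 41 x 86 x 66 mm standing on the bench; origin under its centre. Leave it.
- wood_block_2: Bystander: wood offcut 50 x 70 x 22 mm; origin under its centre. Leave it.
- sanding_block: Bystander: sanding block 59 x 101 x 31 mm; origin under its centre. Leave it.
Not all that is in view belongs to the job. Leave any purple look-alike of the stand_1 alone.

How it is judged:
On the way, in this order (a step that is already met when the one before it is completed fails the run):
1. the folded hook arm is swung fully out while the clamp still hangs on the other (value of joint hook_2 above 1.43 rad and distance between clamp_back and hook_1_seat below 0.055 m), for 0.2 s.
2. the clamp hangs free on the arm that was swung out (x of clamp_back in the frame of hook_2_seat between -0.03 and 0.03 m and y of clamp_back in the frame of hook_2_seat between -0.048 and 0.04 m and z of clamp_back in the frame of hook_2_seat between -0.02 and 0.012 m and angle between c_clamp's own y axis and vertical above 2.6 rad and contact force between c_clamp and stand_2 above 1.5 N and linear speed of c_clamp below 0.03 m/s and contact force between each of the arm, the fingers and c_clamp below 0.5 N and value of joint hook_2 above 1.4 rad), for 0.3 s.
3. the emptied arm is folded flat against its board (value of joint hook_1 below 0.1 rad), for 0.2 s.
At the end, for the whole second after the job is handed in: The clamp hangs at rest by the back of its frame on hook 2, behind the upturned end (frame back level within about 30 degrees), hook 2 is within 10 degrees of straight out, hook 1 is within 6 degrees of flat against its board, and the robot has let go of the clamp (all of step 2 and value of joint hook_1 below 0.1 rad); the robot touches nothing.
It fails at once if the clamp comes down from hook height (dropped or laid on the bench) (height (world z) of clamp_back below 0.14 m).
It fails at once if a bystander on the bench is shoved away (distance of any of masking_tape, tape_measure, wood_block_2, sanding_block from where it was at the start of the episode above 0.03 m).
It also fails if it takes over 72 s, if anything falls off the work surface, if the arm or the gripper's body presses on something with over 40 N, if the wrist force passes 120 N, or if a joint passes its speed limit or range.

## Working session

There is one attempt and no reset: what is moved stays moved. The work goes in short steps, Python scripts to look and compute and a tool call to move; the robot and the scene stay as the last step left them, time stands still between calls to the robot, and variables do not carry over. Pictures are saved under pics/ and viewed, at most 10 in all, crops included, and the job is handed in when it is done.

Besides the shell and the picture viewer there is one more tool, called after "Call:" as name([rows], argument=value, ...), one row to a line, values as JSON. send_rows: Moves the arm, as the interface text tells. Its arguments: {"type":"object","properties":{"plan":{"type":"array","items":{"type":"object","properties":{"hand":{"type":"number"},"dx":{"type":"number","minimum":-1,"maximum":1},"dy":{"type":"number","minimum":-1,"maximum":1},"dz":{"type":"number","minimum":-1,"maximum":1},"ax":{"type":"number","minimum":-1,"maximum":1},"ay":{"type":"number","minimum":-1,"maximum":1},"az":{"type":"number","minimum":-1,"maximum":1}}}},"grip_force":{"type":"number"}},"required":["plan"]}

```bash
mkdir -p pics; cat > h.py <<'E'
import numpy as np, cv2
from bench import env
from scipy.spatial.transform import Rotation as R
def cloud(name):
    im,d=env.get_image(name); c=env.camera_info(name)
    v,u=np.mgrid[:384,:512]
    p=np.stack([(u-c['cx'])/c['fx']*d,(v-c['cy'])/c['fy']*d,d],-1)
    r=np.array(c['rotation']); 
    if r.shape!=(3,3): r=R.from_quat(r).as_matrix()
    return im,d,p@r.T+np.array(c['xyz'])
E
python3 - <<'E'
from h import *
print(env.state())
ims=[]
for n in ['scene','top']:
    c=env.camera_info(n);print(n,c)
    im,d,P=cloud(n);np.savez(n,im=im,d=d,P=P);cv2.imwrite(f'pics/{n}.png',cv2.resize(im,(800,600)))
E
```

```text
{'t': 0.0, 'joints': array([ 1.14362495e+00,  2.77162744e-01, -2.79413833e-02,  1.26799610e+00,
       -1.74011010e-05,  1.46740549e+00]), 'qd': array([ 1.53000318e-03,  1.22704518e-03,  2.89692299e-04, -2.03512825e-04,
       -9.80997890e-05, -1.63279916e-03]), 'joint_efforts': array([-3.36577024e-03, -4.45509160e+01,  2.95204425e+01,  1.65975635e-02,
       -2.19012827e-04,  7.54912378e-06]), 'ee_pos': array([0.19851818, 0.59178298, 0.23011274]), 'tcp_rot': array([ 1.61183934e-01,  9.86923712e-01, -1.11393350e-03, -2.93622411e-04]), 'force': array([ 0.33072658, -0.14413343, -0.34399216]), 'ft_torque': array([ 0.03615773, -0.00212295,  0.00154169]), 'grasp_force': 0.0, 'gripper_width': 0.085388528754229}
scene {'fx': 458.895458119331, 'fy': 458.895458119331, 'cx': 260.2559633668937, 'cy': 193.76372572177797, 'xyz': array([-0.14034636, -0.73140174,  1.2580429 ]), 'rotation': array([ 0.87005437, -0.354473  ,  0.13396689, -0.315289  ])}
top {'fx': 422.1528861495679, 'fy': 422.1528861495679, 'cx': 254.70271353714057, 'cy': 197.14824790771192, 'xyz': array([ 0.27247339, -0.05125232,  1.61363664]), 'rotation': array([-0.69493123,  0.71305831, -0.06550616,  0.06578275])}
```

View pics/scene.png

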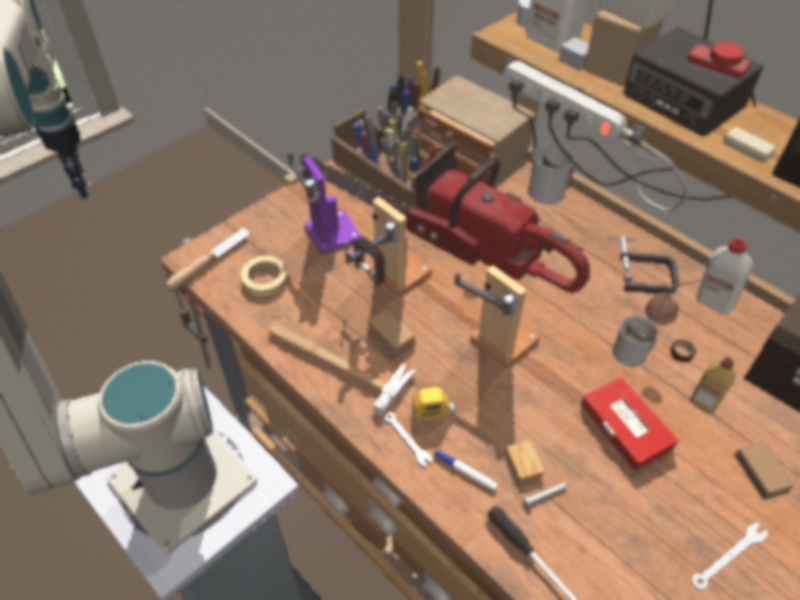

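View pics/top.png

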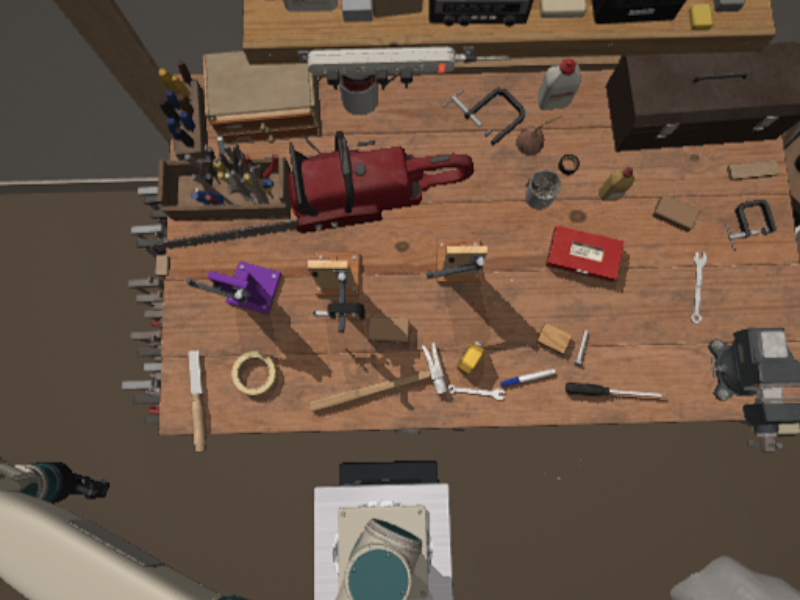

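Candidates in the top view (800x600): the pale stand at (330,265) has a clamp on its arm, so it is stand 1. The pale stand at (466,250) has an empty folded arm, so it is stand 2. The purple stand at (240,285) is the look-alike. The loose clamps at (490,110) and (750,220) are on the bench, not hung. Next I measure and confirm with a crop.

```bash
python3 - <<'E'
from h import *
z=np.load('top.npz');im,P=z['im'],z['P']
cv2.imwrite('pics/crop.png',cv2.resize(im[145:225,185:325],(800,457),interpolation=cv2.INTER_CUBIC))
hsv=cv2.cvtColor(im,cv2.COLOR_BGR2HSV)
def ray(uv,h):
    c=env.camera_info('top');q=np.array([[(u-c['cx'])/c['fx'],(v-c['cy'])/c['fy'],1] for u,v in uv])
    w=q@R.from_quat(c['rotation']).as_matrix().T; return c['xyz']+w*((h-c['xyz'][2])/w[:,2])[:,None]
for n,(u0,u1) in dict(s1=(192,240),s2=(268,320)).items():
    Z=P[...,2]; win=np.zeros(Z.shape,bool);win[150:215,u0:u1]=1
    b=win&(abs(Z-.22)<.012)&(hsv[...,2]>130)
    rect=cv2.minAreaRect(P[b][:,:2].astype(np.float32)); print(n,'board',b.sum(),rect,P[b].mean(0),Z[b].std())
    m,l=cv2.connectedComponents(b.astype(np.uint8)); 
    uv=cv2.boxPoints(cv2.minAreaRect(np.argwhere(b)[:,::-1].astype(np.float32)));print(ray(uv,.22).round(3).tolist())
    k=win&(Z>.165)&(Z<.26)&(hsv[...,2]<110)
    Q=P[k];print('dark',k.sum(),Q.min(0),Q.max(0),'z pct',np.percentile(Q[:,2],[5,50,95]))
    print('minrect',cv2.minAreaRect(Q[:,:2].astype(np.float32)))
    q=Q; 
    for a in np.argsort(q[:,0])[::max(1,len(q)//40)]: print(q[a].round(3),end=' ')
    print()
Z=P[...,2]
for n,(a,b_,c_,d_) in dict(tape=(145,225,180,255),tm=(290,215,312,242),blk=(235,200,265,222),wb=(340,205,370,228)).items():
    W=P[b_:d_,a:c_].reshape(-1,3);W=W[(W[:,2]>.012)];print(n,W.min(0).round(3),W.max(0).round(3))
E
```

```text
s1 board 140 ((0.6361988186836243, 0.0982501208782196), (0.08577629178762436, 0.038827575743198395), 71.2402114868164) [0.634405   0.09574521 0.21942142] 0.003836326930264384
[[0.644, 0.143, 0.22], [0.642, 0.055, 0.22], [0.604, 0.055, 0.22], [0.606, 0.143, 0.22]]
dark 376 [0.48881041 0.02381594 0.16568363] [0.63858953 0.14062558 0.21838785] z pct [0.17584854 0.19709735 0.21281479]
minrect ((0.5727733969688416, 0.07159396260976791), (0.15574055910110474, 0.08444564044475555), 22.729751586914062)
[0.489 0.07  0.211] [0.496 0.071 0.207] [0.509 0.075 0.193] [0.52  0.072 0.186] [0.527 0.072 0.187] [0.531 0.076 0.185] [0.532 0.093 0.182] [0.533 0.095 0.198] [0.534 0.101 0.174] [0.535 0.084 0.205] [0.536 0.092 0.198] [0.538 0.04  0.2  ] [0.539 0.068 0.2  ] [0.54  0.053 0.207] [0.542 0.084 0.203] [0.542 0.091 0.201] [0.545 0.067 0.205] [0.545 0.084 0.203] [0.547 0.099 0.197] [0.548 0.044 0.201] [0.55  0.071 0.196] [0.551 0.099 0.192] [0.552 0.057 0.201] [0.558 0.065 0.19 ] [0.565 0.065 0.19 ] [0.573 0.075 0.187] [0.582 0.064 0.193] [0.589 0.068 0.194] [0.596 0.068 0.194] [0.603 0.07  0.208] 
[... 1236 characters left out ...]
 [ 0.633 -0.197  0.188] [ 0.635 -0.221  0.19 ] [ 0.643 -0.172  0.194] [ 0.648 -0.169  0.19 ] [ 0.649 -0.224  0.167] [ 0.649 -0.23   0.206] [ 0.649 -0.227  0.204] [ 0.651 -0.233  0.185] [ 0.651 -0.215  0.185] [ 0.651 -0.201  0.225] [ 0.652 -0.249  0.22 ] [ 0.652 -0.213  0.17 ] [ 0.652 -0.191  0.185] [ 0.652 -0.194  0.183] [ 0.652 -0.163  0.186] [ 0.653 -0.232  0.218] [ 0.653 -0.184  0.183] [ 0.653 -0.246  0.216] [ 0.653 -0.222  0.217] [ 0.653 -0.165  0.209] [ 0.654 -0.187  0.193] [ 0.655 -0.182  0.213] 
tape [ 0.272 -0.051  0.013] [0.474 0.353 1.614]
tm [ 0.272 -0.256  0.012] [ 0.487 -0.051  1.614]
blk [ 0.272 -0.078  0.012] [0.55  0.022 1.614]
wb [ 0.272 -0.488  0.012] [ 0.528 -0.051  1.614]
```

View pics/crop.png

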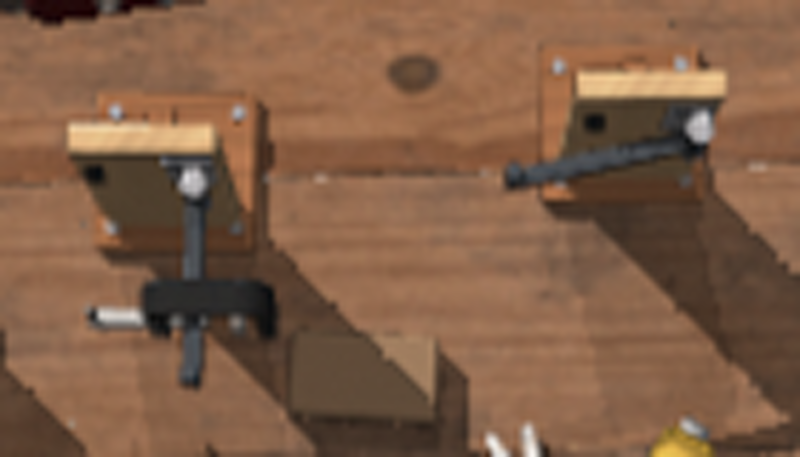

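The crop confirms it: stand 1 at crop (140,150) carries the clamp, and stand 2 at crop (650,95) is empty with its arm folded to about 0.25 rad.

- **Stand 1:** hinge about (0.609, 0.069). The tip at x 0.489 fits the 120 mm length.
- **Stand 2:** hinge about (0.635, -0.236), tip (0.606, -0.12), 0.12 m apart. This also fits.

First I raise and turn the tool so that tool x = world y and tool y = world x.

```bash
python3 - <<'E'
import numpy as np
P=np.load('top.npz')['P'];X,Y,Z=P[...,0],P[...,1],P[...,2]
for lo in (.12,.16,.2,.24,.3):
    m=(Z>lo)&(X>.672)&(X<1)&(Y>-.35)&(Y<.2); print(lo,m.sum(),X[m].min() if m.any() else None)
m=(Z>.2)&(X<.7)&(X>.3)&(abs(Y)<.5);print('high',Z[m&(Y>.16)].max() if (m&(Y>.16)).any() else 0)
E
```

```text
0.12 2751 0.6722425624138884
0.16 630 0.7853332087745817
0.2 398 0.8178348711807613
0.24 233 0.9719258134893167
0.3 233 0.9719258134893167
high 0.22666456985212013
```

Call:
send_rows([
  {"hand": 1, "dz": -0.8, "az": 0.397},
  {"hand": 1, "dz": -0.8, "az": 0.397},
  {"hand": 1, "dz": -0.8, "az": 0.397},
  {"hand": 1, "dz": -0.8, "az": 0.397},
  {"hand": 1, "dz": -0.8, "az": 0.397},
  {"hand": 1, "dz": -0.8, "az": 0.397},
  {"hand": 1, "dz": -0.8, "az": 0.397},
  {"hand": 1, "dz": -0.8, "az": 0.397},
  {"hand": 1, "dz": -0.8, "az": 0.397},
  {"hand": 1, "dz": -0.8, "az": 0.397},
  {"hand": 1, "dz": -0.8, "az": 0.397},
])

```text
schema error: expected keys hand, dx, dy, dz, ax, ay, az
```

Call:
send_rows([
  {"hand": 1, "dx": 0, "dy": 0, "dz": -0.8, "ax": 0, "ay": 0, "az": 0.397},
  {"hand": 1, "dx": 0, "dy": 0, "dz": -0.8, "ax": 0, "ay": 0, "az": 0.397},
  {"hand": 1, "dx": 0, "dy": 0, "dz": -0.8, "ax": 0, "ay": 0, "az": 0.397},
  {"hand": 1, "dx": 0, "dy": 0, "dz": -0.8, "ax": 0, "ay": 0, "az": 0.397},
  {"hand": 1, "dx": 0, "dy": 0, "dz": -0.8, "ax": 0, "ay": 0, "az": 0.397},
  {"hand": 1, "dx": 0, "dy": 0, "dz": -0.8, "ax": 0, "ay": 0, "az": 0.397},
  {"hand": 1, "dx": 0, "dy": 0, "dz": -0.8, "ax": 0, "ay": 0, "az": 0.397},
  {"hand": 1, "dx": 0, "dy": 0, "dz": -0.8, "ax": 0, "ay": 0, "az": 0.397},
  {"hand": 1, "dx": 0, "dy": 0, "dz": -0.8, "ax": 0, "ay": 0, "az": 0.397},
  {"hand": 1, "dx": 0, "dy": 0, "dz": -0.8, "ax": 0, "ay": 0, "az": 0.397},
  {"hand": 1, "dx": 0, "dy": 0, "dz": -0.8, "ax": 0, "ay": 0, "az": 0.397},
])

```text
t: 1.2
ee_pos: [0.1988, 0.5923, 0.3268]
tcp_rot: [0.707, 0.707, -0.0, 0.0]
force: [-0.0, -0.4, 0.3]
gripper_width: -0.0002
grasp_force: 0.0
```

Call:
send_rows([
  {"hand": 1, "dx": -0.866, "dy": 0.531, "dz": 0, "ax": 0, "ay": 0, "az": 0},
  {"hand": 1, "dx": -0.866, "dy": 0.531, "dz": 0, "ax": 0, "ay": 0, "az": 0},
  {"hand": 1, "dx": -0.866, "dy": 0.531, "dz": 0, "ax": 0, "ay": 0, "az": 0},
])

```text
t: 1.5
ee_pos: [0.2635, 0.4858, 0.3272]
tcp_rot: [0.707, 0.707, -0.0, 0.001]
force: [0.0, 0.7, -0.7]
gripper_width: 0.0001
grasp_force: 0.0
```

Call:
send_rows([
  {"hand": 1, "dx": -0.866, "dy": 0.531, "dz": 0, "ax": 0, "ay": 0, "az": 0},
  {"hand": 1, "dx": -0.866, "dy": 0.531, "dz": 0, "ax": 0, "ay": 0, "az": 0},
  {"hand": 1, "dx": -0.866, "dy": 0.531, "dz": 0, "ax": 0, "ay": 0, "az": 0},
])

```text
t: 1.8
ee_pos: [0.3274, 0.3817, 0.3274]
tcp_rot: [0.708, 0.706, -0.0, 0.001]
force: [-0.4, 0.6, -0.2]
gripper_width: -0.0002
grasp_force: 0.0
```

Call:
send_rows([
  {"hand": 1, "dx": -0.866, "dy": 0.531, "dz": 0, "ax": 0, "ay": 0, "az": 0},
  {"hand": 1, "dx": -0.866, "dy": 0.531, "dz": 0, "ax": 0, "ay": 0, "az": 0},
  {"hand": 1, "dx": -0.866, "dy": 0.531, "dz": 0, "ax": 0, "ay": 0, "az": 0},
])

```text
t: 2.1
ee_pos: [0.3912, 0.2779, 0.3273]
tcp_rot: [0.708, 0.706, -0.0, 0.001]
force: [0.3, 0.2, 0.6]
gripper_width: -0.0
grasp_force: 0.0
```

Call:
send_rows([
  {"hand": 1, "dx": -0.866, "dy": 0.531, "dz": 0, "ax": 0, "ay": 0, "az": 0},
  {"hand": 1, "dx": -0.866, "dy": 0.531, "dz": 0, "ax": 0, "ay": 0, "az": 0},
  {"hand": 1, "dx": -0.866, "dy": 0.531, "dz": 0, "ax": 0, "ay": 0, "az": 0},
])

```text
t: 2.4
ee_pos: [0.4552, 0.1738, 0.3273]
tcp_rot: [0.708, 0.706, -0.0, 0.001]
force: [0.9, 0.2, 0.1]
gripper_width: 0.0002
grasp_force: 0.0
```

Call:
send_rows([
  {"hand": 1, "dx": -0.866, "dy": 0.531, "dz": 0, "ax": 0, "ay": 0, "az": 0},
  {"hand": 1, "dx": -0.866, "dy": 0.531, "dz": 0, "ax": 0, "ay": 0, "az": 0},
  {"hand": 1, "dx": -0.866, "dy": 0.531, "dz": 0, "ax": 0, "ay": 0, "az": 0},
])

```text
t: 2.7
ee_pos: [0.519, 0.0697, 0.3271]
tcp_rot: [0.708, 0.706, -0.0, 0.001]
force: [0.1, 1.1, -0.4]
gripper_width: 0.0
grasp_force: 0.0
```

Call:
send_rows([
  {"hand": 1, "dx": -0.866, "dy": 0.531, "dz": 0, "ax": 0, "ay": 0, "az": 0},
  {"hand": 1, "dx": -0.866, "dy": 0.531, "dz": 0, "ax": 0, "ay": 0, "az": 0},
  {"hand": 1, "dx": -0.866, "dy": 0.531, "dz": 0, "ax": 0, "ay": 0, "az": 0},
  {"hand": 1, "dx": -0.866, "dy": 0.531, "dz": 0, "ax": 0, "ay": 0, "az": 0},
])

```text
t: 3.1
ee_pos: [0.5822, -0.0335, 0.3265]
tcp_rot: [0.708, 0.706, -0.0, -0.0]
force: [-0.8, 1.1, -0.2]
gripper_width: 0.0007
grasp_force: 0.0
```

Call:
send_rows([
  {"hand": 1, "dx": -0.866, "dy": 0.531, "dz": 0, "ax": 0, "ay": 0, "az": 0},
  {"hand": 1, "dx": -0.866, "dy": 0.531, "dz": 0, "ax": 0, "ay": 0, "az": 0},
  {"hand": 1, "dx": -0.866, "dy": 0.531, "dz": 0, "ax": 0, "ay": 0, "az": 0},
  {"hand": 1, "dx": -0.866, "dy": 0.531, "dz": 0, "ax": 0, "ay": 0, "az": 0},
  {"hand": 1, "dx": -0.866, "dy": 0.531, "dz": 0, "ax": 0, "ay": 0, "az": 0},
])

```text
t: 3.6
ee_pos: [0.6441, -0.1337, 0.3271]
tcp_rot: [0.707, 0.707, -0.0, -0.001]
force: [-0.9, 0.8, 0.3]
gripper_width: 0.0
grasp_force: 0.0
```

Call:
send_rows([
  {"hand": 1, "dx": 0, "dy": 0, "dz": 0.33, "ax": 0, "ay": 0, "az": 0},
  {"hand": 1, "dx": 0, "dy": 0, "dz": 0.66, "ax": 0, "ay": 0, "az": 0},
  {"hand": 1, "dx": 0, "dy": 0, "dz": 0.8, "ax": 0, "ay": 0, "az": 0},
  {"hand": 1, "dx": 0, "dy": 0, "dz": 0.9, "ax": 0, "ay": 0, "az": 0},
  {"hand": 1, "dx": 0, "dy": 0, "dz": 0.97, "ax": 0, "ay": 0, "az": 0},
  {"hand": 1, "dx": 0, "dy": 0, "dz": 0.97, "ax": 0, "ay": 0, "az": 0},
])

```text
t: 4.2
ee_pos: [0.6443, -0.134, 0.2107]
tcp_rot: [0.707, 0.707, -0.0, -0.0]
force: [0.2, 0.2, -0.1]
gripper_width: -0.0003
grasp_force: 0.0
```

Call:
send_rows([
  {"hand": 1, "dx": 0, "dy": 0, "dz": 0.1, "ax": 0, "ay": 0, "az": 0},
  {"hand": 1, "dx": 0, "dy": 0, "dz": 0.2, "ax": 0, "ay": 0, "az": 0},
  {"hand": 1, "dx": 0, "dy": 0, "dz": 0.28, "ax": 0, "ay": 0, "az": 0},
  {"hand": 1, "dx": 0, "dy": 0, "dz": 0.34, "ax": 0, "ay": 0, "az": 0},
  {"hand": 1, "dx": 0, "dy": 0, "dz": 0.34, "ax": 0, "ay": 0, "az": 0},
])

```text
t: 4.7
ee_pos: [0.6436, -0.1348, 0.1682]
tcp_rot: [0.707, 0.707, -0.001, -0.001]
force: [-0.5, -0.1, -0.4]
gripper_width: 0.0001
grasp_force: 0.0
```

Call:
send_rows([
  {"hand": 1, "dx": 0, "dy": -0.07, "dz": 0, "ax": 0, "ay": 0, "az": 0},
  {"hand": 1, "dx": 0, "dy": -0.14, "dz": 0, "ax": 0, "ay": 0, "az": 0},
  {"hand": 1, "dx": -0.01, "dy": -0.22, "dz": 0, "ax": 0, "ay": 0, "az": 0},
  {"hand": 1, "dx": -0.02, "dy": -0.3, "dz": 0, "ax": 0, "ay": 0, "az": 0},
  {"hand": 1, "dx": -0.05, "dy": -0.4, "dz": 0, "ax": 0, "ay": 0, "az": 0},
  {"hand": 1, "dx": -0.1, "dy": -0.5, "dz": 0, "ax": 0, "ay": 0, "az": 0},
  {"hand": 1, "dx": -0.16, "dy": -0.59, "dz": 0, "ax": 0, "ay": 0, "az": 0},
  {"hand": 1, "dx": -0.24, "dy": -0.68, "dz": 0, "ax": 0, "ay": 0, "az": 0},
  {"hand": 1, "dx": -0.33, "dy": -0.75, "dz": 0, "ax": 0, "ay": 0, "az": 0},
  {"hand": 1, "dx": -0.42, "dy": -0.81, "dz": 0, "ax": 0, "ay": 0, "az": 0},
  {"hand": 1, "dx": -0.51, "dy": -0.85, "dz": 0, "ax": 0, "ay": 0, "az": 0},
  {"hand": 1, "dx": -0.59, "dy": -0.88, "dz": 0, "ax": 0, "ay": 0, "az": 0},
  {"hand": 1, "dx": -0.59, "dy": -0.88, "dz": 0, "ax": 0, "ay": 0, "az": 0},
])

```text
t: 6.0
ee_pos: [0.5382, -0.2074, 0.1698]
tcp_rot: [0.708, 0.706, -0.001, -0.0]
force: [-0.3, 0.3, 0.3]
gripper_width: 0.0003
grasp_force: 0.0
```

```bash
python3 - <<'E'
from h import *
im,d,P=cloud('scene');np.savez('scene2',im=im,P=P)
cv2.imwrite('pics/s2.png',cv2.resize(im[100:260,190:390],(800,640)[:1]+(600,)))
E
```

```text
(no output)
```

View pics/s2.png

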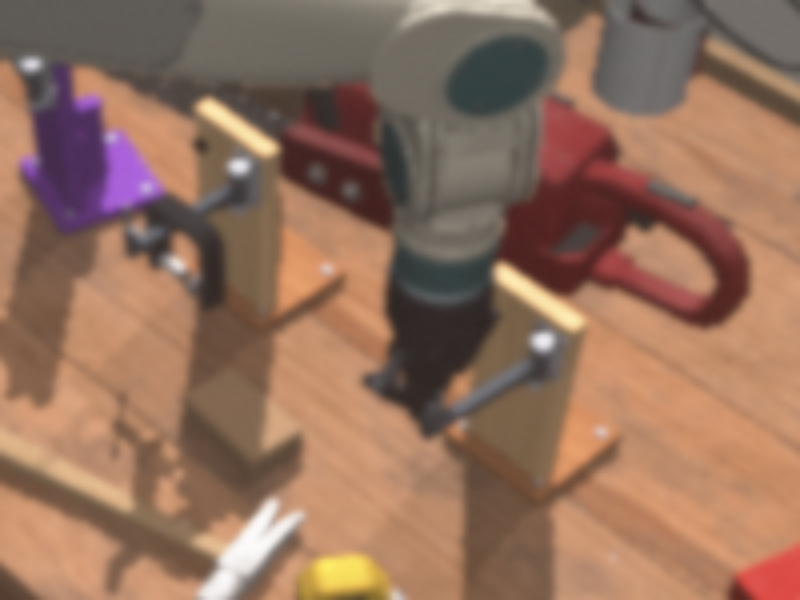

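The bar of hook 2 is nearly straight out, with its tip at (432,425) and the fingers on its left. I push on gently to the end stop.

Call:
send_rows([
  {"hand": 1, "dx": -0.04, "dy": 0, "dz": 0, "ax": 0, "ay": 0, "az": 0},
  {"hand": 1, "dx": -0.07, "dy": -0.01, "dz": 0, "ax": 0, "ay": 0, "az": 0},
  {"hand": 1, "dx": -0.1, "dy": -0.02, "dz": 0, "ax": 0, "ay": 0, "az": 0},
  {"hand": 1, "dx": -0.1, "dy": -0.02, "dz": 0, "ax": 0, "ay": 0, "az": 0},
])

```text
t: 6.45
ee_pos: [0.5375, -0.2158, 0.1699]
tcp_rot: [0.707, 0.707, 0.003, -0.001]
force: [4.0, 6.7, 0.3]
gripper_width: -0.0
grasp_force: 3.1
```

```bash
python3 - <<'E'
from h import *
s=env.state();print(s['force'],s['ee_pos'])
im,d,P=cloud('scene')
hsv=cv2.cvtColor(im,cv2.COLOR_BGR2HSV)
m=(hsv[...,2]<110)&(P[...,2]>.18)&(P[...,2]<.2)&(P[...,0]>.5)&(P[...,0]<.63)&(abs(P[...,1]+.24)<.014)
q=P[m];print(len(q),np.polyfit(q[:,0],q[:,1],1),q.min(0),q.max(0))
for a in np.arange(.51,.63,.02):
    k=q[abs(q[:,0]-a)<.01]
    if len(k):print(a,k[:,1].min(),k[:,1].max(),k[:,1].mean())
E
```

```text
[4.02940659 6.74567872 0.29761941] [ 0.53752034 -0.21582923  0.16988991]
106 [-0.03330673 -0.21937003] [ 0.51352948 -0.24429489  0.18080201] [ 0.62890732 -0.22664891  0.19988157]
0.51 -0.23993886592683206 -0.23098339849275262 -0.2358247987843776
0.53 -0.24155110429638266 -0.22664891469091186 -0.23626411283911622
0.55 -0.24226527979592072 -0.2296324890741288 -0.237628833382545
0.5700000000000001 -0.24236775348805106 -0.238668154172607 -0.24035458517880223
0.5900000000000001 -0.24429488705913005 -0.23938949477251786 -0.2412809509158669
0.6100000000000001 -0.24324744743037263 -0.2356192764047249 -0.24042004943051587
```

Call:
send_rows([
  {"hand": 1, "dx": 0.1, "dy": 0, "dz": 0, "ax": 0, "ay": 0, "az": 0},
  {"hand": 1, "dx": 0.2, "dy": 0, "dz": 0, "ax": 0, "ay": 0, "az": 0},
  {"hand": 1, "dx": 0.2, "dy": 0, "dz": -0.4, "ax": 0, "ay": 0, "az": 0},
  {"hand": 1, "dx": 0.2, "dy": 0, "dz": -0.8, "ax": 0, "ay": 0, "az": 0},
  {"hand": 1, "dx": 0.2, "dy": 0, "dz": -1, "ax": 0, "ay": 0, "az": 0},
])

```text
t: 7.0
ee_pos: [0.538, -0.1938, 0.2947]
tcp_rot: [0.707, 0.707, 0.0, 0.003]
force: [-0.1, 0.0, 0.6]
gripper_width: 0.0001
grasp_force: 0.0
```

Call:
send_rows([
  {"hand": 0.2, "dx": 1, "dy": 0.03, "dz": 0, "ax": 0, "ay": 0, "az": 0},
  {"hand": 0.2, "dx": 1, "dy": 0.03, "dz": 0, "ax": 0, "ay": 0, "az": 0},
  {"hand": 0.2, "dx": 1, "dy": 0.03, "dz": 0, "ax": 0, "ay": 0, "az": 0},
])

```text
t: 7.3
ee_pos: [0.5398, -0.0703, 0.2908]
tcp_rot: [0.706, 0.708, 0.0, 0.0]
force: [0.1, -0.1, -0.4]
gripper_width: 0.0338
grasp_force: 0.0
```

Call:
send_rows([
  {"hand": 0.2, "dx": 1, "dy": 0.03, "dz": 0, "ax": 0, "ay": 0, "az": 0},
  {"hand": 0.2, "dx": 1, "dy": 0.03, "dz": 0, "ax": 0, "ay": 0, "az": 0},
  {"hand": 0.2, "dx": 1, "dy": 0.03, "dz": 0, "ax": 0, "ay": 0, "az": 0},
  {"hand": 0.2, "dx": 1, "dy": 0.03, "dz": 0, "ax": 0, "ay": 0, "az": 0},
  {"hand": 0.2, "dx": 1, "dy": 0.03, "dz": 0, "ax": 0, "ay": 0, "az": 0},
])

```text
t: 7.8
ee_pos: [0.5437, 0.0467, 0.2902]
tcp_rot: [0.707, 0.708, -0.0, 0.0]
force: [0.6, 0.2, -0.1]
gripper_width: 0.0343
grasp_force: 0.0
```

```bash
python3 - <<'E'
from h import *
s=env.state();print(s['ee_pos'],s['gripper_width'],env.camera_info('wrist'))
im,d,P=cloud('wrist');np.savez('w1',im=im,P=P,d=d)
cv2.imwrite('pics/w1.png',cv2.resize(im,(800,600)))
E
```

```text
[0.54367715 0.04665894 0.29017942] 0.03427395577253758 {'fx': 265.4764623217079, 'fy': 265.4764623217079, 'cx': 257.9897692781868, 'cy': 192.57752092091062, 'xyz': array([0.54343151, 0.13095038, 0.43124109]), 'rotation': array([ 9.86146850e-01,  7.24855087e-04, -8.85952975e-06,  1.65873040e-01])}
```

View pics/w1.png

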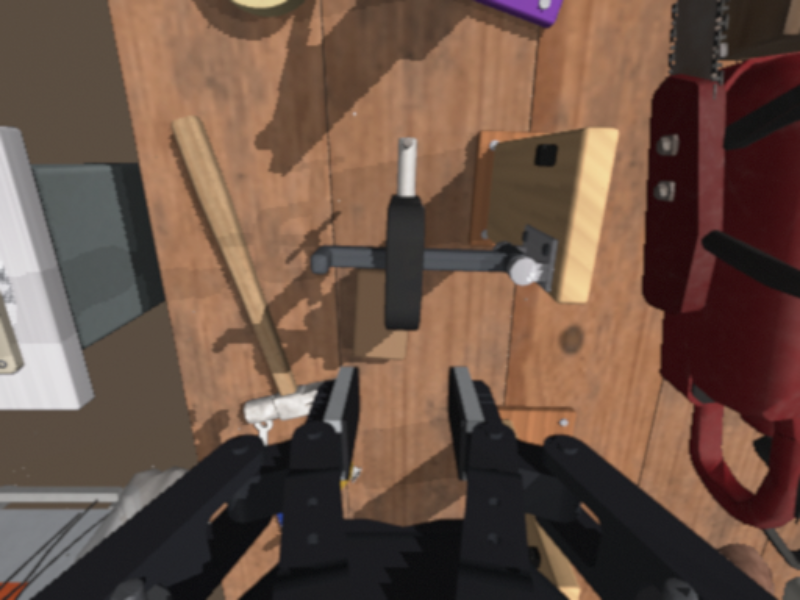

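The wrist view shows the clamp's back at columns 387–423, rows 197–328, the bar at row 257 and the upturned end at (320,258). Now I measure these.

```bash
python3 - <<'E'
from h import *
z=np.load('w1.npz');im,P=z['im'],z['P'];Z=P[...,2];V=cv2.cvtColor(im,cv2.COLOR_BGR2HSV)[...,2]
roi=np.zeros(Z.shape,bool);roi[100:225,195:350]=1
b=roi&(Z>.196)&(Z<.212)&(P[...,0]>.52)&(P[...,0]<.57)
print('back',b.sum(),np.percentile(P[b],[2,50,98],axis=0).round(4).tolist(),cv2.minAreaRect(P[b][:,:2].astype(np.float32)))
m=roi&(V<110)&(Z>.182)&(Z<.197)&((P[...,0]<.53)|((P[...,0]>.56)&(P[...,0]<.59)))&(abs(P[...,1]-.07)<.02)
print('bar',m.sum(),np.percentile(P[m],[2,50,98],axis=0).round(4).tolist(),np.polyfit(P[m][:,0],P[m][:,1],1))
E
```

```text
back 1563 [[0.5328, 0.0357, 0.1964], [0.5436, 0.068, 0.2001], [0.5537, 0.095, 0.2016]] ((0.543482780456543, 0.06509435921907425), (0.06356348842382431, 0.021726839244365692), 89.14579010009766)
bar 910 [[0.4963, 0.0665, 0.1828], [0.5278, 0.0736, 0.1884], [0.5887, 0.0798, 0.1936]] [-0.04150821  0.09598949]
```

Call:
send_rows([
  {"hand": 0.1, "dx": 0.02, "dy": 0, "dz": 0.25, "ax": 0, "ay": 0, "az": 0},
  {"hand": 0.1, "dx": 0.02, "dy": 0, "dz": 0.45, "ax": 0, "ay": 0, "az": 0},
  {"hand": 0.1, "dx": 0.02, "dy": 0, "dz": 0.6, "ax": 0, "ay": 0, "az": 0},
  {"hand": 0.1, "dx": 0.02, "dy": 0, "dz": 0.7, "ax": 0, "ay": 0, "az": 0},
  {"hand": 0.1, "dx": 0.02, "dy": 0, "dz": 0.8, "ax": 0, "ay": 0, "az": 0},
  {"hand": 0.1, "dx": 0.02, "dy": 0, "dz": 0.9, "ax": 0, "ay": 0, "az": 0},
  {"hand": 0.1, "dx": 0.02, "dy": 0, "dz": 0.96, "ax": 0, "ay": 0, "az": 0},
  {"hand": 0.1, "dx": 0.02, "dy": 0, "dz": 0.96, "ax": 0, "ay": 0, "az": 0},
])

```text
t: 8.65
ee_pos: [0.5433, 0.0485, 0.1739]
tcp_rot: [0.707, 0.707, -0.001, -0.001]
force: [-0.4, 0.6, 0.5]
gripper_width: 0.0388
grasp_force: 0.0
```

Call:
send_rows([
  {"hand": 1, "dx": 0, "dy": 0, "dz": 0, "ax": 0, "ay": 0, "az": 0},
  {"hand": 1, "dx": 0, "dy": 0, "dz": 0, "ax": 0, "ay": 0, "az": 0},
  {"hand": 1, "dx": 0, "dy": 0, "dz": 0, "ax": 0, "ay": 0, "az": 0},
  {"hand": 1, "dx": 0, "dy": 0, "dz": 0, "ax": 0, "ay": 0, "az": 0},
  {"hand": 1, "dx": 0, "dy": 0, "dz": 0, "ax": 0, "ay": 0, "az": 0},
  {"hand": 1, "dx": 0, "dy": 0, "dz": 0, "ax": 0, "ay": 0, "az": 0},
], grip_force=100)

```text
t: 9.25
ee_pos: [0.5442, 0.0486, 0.1755]
tcp_rot: [0.707, 0.707, 0.0, 0.0]
force: [-1.9, 0.1, 3.9]
gripper_width: 0.0198
grasp_force: 99.0
```

Call:
send_rows([
  {"hand": 1, "dx": 0, "dy": 0, "dz": -0.05, "ax": 0, "ay": 0, "az": 0},
  {"hand": 1, "dx": 0, "dy": 0, "dz": -0.1, "ax": 0, "ay": 0, "az": 0},
  {"hand": 1, "dx": 0, "dy": 0, "dz": -0.15, "ax": 0, "ay": 0, "az": 0},
  {"hand": 1, "dx": 0, "dy": 0, "dz": -0.2, "ax": 0, "ay": 0, "az": 0},
  {"hand": 1, "dx": 0, "dy": 0, "dz": -0.25, "ax": 0, "ay": 0, "az": 0},
  {"hand": 1, "dx": 0, "dy": 0, "dz": -0.28, "ax": 0, "ay": 0, "az": 0},
  {"hand": 1, "dx": 0, "dy": 0, "dz": -0.28, "ax": 0, "ay": 0, "az": 0},
  {"hand": 1, "dx": 0, "dy": 0, "dz": -0.28, "ax": 0, "ay": 0, "az": 0},
])

```text
t: 10.05
ee_pos: [0.544, 0.0486, 0.2085]
tcp_rot: [0.707, 0.707, 0.0, -0.0]
force: [0.0, -0.6, -3.7]
gripper_width: 0.0204
grasp_force: 98.7
```

```bash
python3 - <<'E'
from h import *
s=env.state();print(s['ee_pos'],s['gripper_width'],s['force'],s['ft_torque'])
im,d,P=cloud('wrist');np.savez('w2',im=im,P=P,d=d);im2,_,_=cloud('scene')
cv2.imwrite('pics/w2.png',np.hstack([cv2.resize(im[100:290,130:380],(400,304)),cv2.resize(im2[90:210,190:348],(400,304))]))
E
```

```text
[0.54395413 0.04861011 0.20852726] 0.02037192282967623 [ 0.03084531 -0.58086963 -3.72357922] [-0.03462802  0.0011009  -0.04421399]
```

View pics/w2.png

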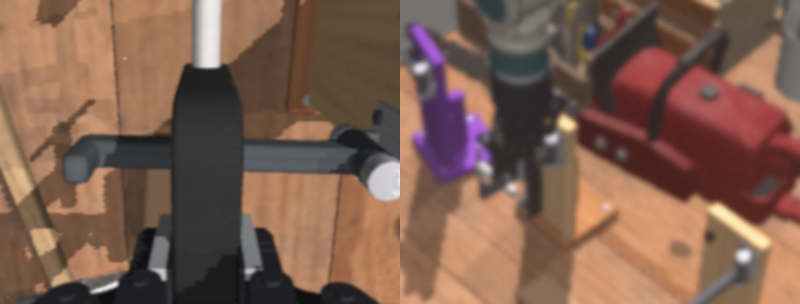

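The clamp is lifted 33 mm, held square, and pulls about 4 N on the wrist. Now I take it out along the arm.

Call:
send_rows([
  {"hand": 1, "dx": 0, "dy": -0.1, "dz": 0, "ax": 0, "ay": 0, "az": 0},
  {"hand": 1, "dx": 0, "dy": -0.2, "dz": 0, "ax": 0, "ay": 0, "az": 0},
  {"hand": 1, "dx": 0, "dy": -0.3, "dz": 0, "ax": 0, "ay": 0, "az": 0},
  {"hand": 1, "dx": 0, "dy": -0.4, "dz": 0, "ax": 0, "ay": 0, "az": 0},
  {"hand": 1, "dx": 0, "dy": -0.5, "dz": 0, "ax": 0, "ay": 0, "az": 0},
  {"hand": 1, "dx": 0, "dy": -0.6, "dz": 0, "ax": 0, "ay": 0, "az": 0},
  {"hand": 1, "dx": 0, "dy": -0.7, "dz": 0, "ax": 0, "ay": 0, "az": 0},
  {"hand": 1, "dx": 0, "dy": -0.8, "dz": 0, "ax": 0, "ay": 0, "az": 0},
  {"hand": 1, "dx": 0, "dy": -0.8, "dz": 0, "ax": 0, "ay": 0, "az": 0},
  {"hand": 1, "dx": 0, "dy": -0.8, "dz": 0, "ax": 0, "ay": 0, "az": 0},
])

```text
t: 11.15
ee_pos: [0.4481, 0.0486, 0.2087]
tcp_rot: [0.707, 0.707, 0.0, 0.0]
force: [1.1, -0.5, -4.2]
gripper_width: 0.0202
grasp_force: 99.0
```

Call:
send_rows([
  {"hand": 1, "dx": -0.15, "dy": 0, "dz": 0, "ax": 0, "ay": 0, "az": 0},
  {"hand": 1, "dx": -0.4, "dy": 0, "dz": 0, "ax": 0, "ay": 0, "az": 0},
  {"hand": 1, "dx": -0.65, "dy": 0, "dz": 0, "ax": 0, "ay": 0, "az": 0},
  {"hand": 1, "dx": -0.854, "dy": 0, "dz": 0, "ax": 0, "ay": 0, "az": 0},
])

```text
t: 11.55
ee_pos: [0.449, -0.0554, 0.2088]
tcp_rot: [0.707, 0.707, 0.0, 0.001]
force: [0.1, 0.1, -3.8]
gripper_width: 0.0196
grasp_force: 99.1
```

Call:
send_rows([
  {"hand": 1, "dx": -0.2, "dy": 0, "dz": 0, "ax": 0, "ay": 0, "az": 0},
  {"hand": 1, "dx": -0.45, "dy": 0, "dz": 0, "ax": 0, "ay": 0, "az": 0},
  {"hand": 1, "dx": -0.65, "dy": 0, "dz": 0, "ax": 0, "ay": 0, "az": 0},
  {"hand": 1, "dx": -0.854, "dy": 0, "dz": 0, "ax": 0, "ay": 0, "az": 0},
])

```text
t: 11.95
ee_pos: [0.4488, -0.158, 0.2087]
tcp_rot: [0.707, 0.707, 0.0, 0.001]
force: [0.2, 0.2, -4.8]
gripper_width: 0.02
grasp_force: 99.1
```

Call:
send_rows([
  {"hand": 1, "dx": -0.2, "dy": 0, "dz": 0, "ax": 0, "ay": 0, "az": 0},
  {"hand": 1, "dx": -0.45, "dy": 0, "dz": 0, "ax": 0, "ay": 0, "az": 0},
  {"hand": 1, "dx": -0.65, "dy": 0, "dz": 0, "ax": 0, "ay": 0, "az": 0},
  {"hand": 1, "dx": -0.8, "dy": 0, "dz": 0, "ax": 0, "ay": 0, "az": 0},
  {"hand": 1, "dx": -0.854, "dy": 0, "dz": 0, "ax": 0, "ay": 0, "az": 0},
  {"hand": 1, "dx": -0.854, "dy": 0, "dz": 0, "ax": 0, "ay": 0, "az": 0},
  {"hand": 1, "dx": -0.854, "dy": 0, "dz": 0, "ax": 0, "ay": 0, "az": 0},
])

```text
t: 12.65
ee_pos: [0.4478, -0.258, 0.2083]
tcp_rot: [0.707, 0.707, 0.0, -0.001]
force: [0.0, 0.3, -4.1]
gripper_width: 0.0198
grasp_force: 99.1
```

```bash
python3 - <<'E'
from h import *
s=env.state();print(s['ee_pos'],s['gripper_width'],s['force'])
im,d,P=cloud('wrist');np.savez('w3',im=im,P=P,d=d);im2,_,_=cloud('scene')
cv2.imwrite('pics/w3.png',np.hstack([cv2.resize(im[80:290,150:427],(400,304)),cv2.resize(im2[130:280,215:412],(400,304))]))
E
```

```text
[ 0.44780946 -0.25796211  0.20832097] 0.019792543153910415 [ 0.03499139  0.28041012 -4.08097058]
```

View pics/w3.png

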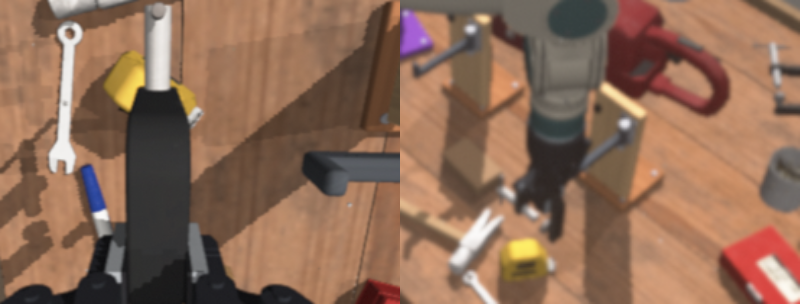

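In the wrist crop the bar of hook 2 lies at the same image row (about 196) as bar 1 did while the clamp hung on it, so the sideways offset is right. I advance over the end and then lower.

Call:
send_rows([
  {"hand": 1, "dx": 0, "dy": 0.1, "dz": 0, "ax": 0, "ay": 0, "az": 0},
  {"hand": 1, "dx": 0, "dy": 0.2, "dz": 0, "ax": 0, "ay": 0, "az": 0},
  {"hand": 1, "dx": 0, "dy": 0.3, "dz": 0, "ax": 0, "ay": 0, "az": 0},
  {"hand": 1, "dx": 0, "dy": 0.4, "dz": 0, "ax": 0, "ay": 0, "az": 0},
  {"hand": 1, "dx": 0, "dy": 0.5, "dz": 0, "ax": 0, "ay": 0, "az": 0},
  {"hand": 1, "dx": 0, "dy": 0.6, "dz": 0, "ax": 0, "ay": 0, "az": 0},
])

```text
t: 13.35
ee_pos: [0.5212, -0.2588, 0.2084]
tcp_rot: [0.707, 0.707, -0.0, -0.0]
force: [0.1, -0.0, -4.2]
gripper_width: 0.0204
grasp_force: 99.2
```

Call:
send_rows([
  {"hand": 1, "dx": 0, "dy": 0.1, "dz": 0, "ax": 0, "ay": 0, "az": 0},
  {"hand": 1, "dx": 0, "dy": 0.2, "dz": 0, "ax": 0, "ay": 0, "az": 0},
  {"hand": 1, "dx": 0, "dy": 0.3, "dz": 0, "ax": 0, "ay": 0, "az": 0},
  {"hand": 1, "dx": 0, "dy": 0.4, "dz": 0, "ax": 0, "ay": 0, "az": 0},
  {"hand": 1, "dx": 0, "dy": 0.4, "dz": 0, "ax": 0, "ay": 0, "az": 0},
  {"hand": 1, "dx": 0, "dy": 0.4, "dz": 0, "ax": 0, "ay": 0, "az": 0},
])

```text
t: 13.95
ee_pos: [0.5679, -0.2588, 0.2083]
tcp_rot: [0.707, 0.707, -0.0, -0.0]
force: [-0.9, -0.4, -4.1]
gripper_width: 0.0198
grasp_force: 99.3
```

Call:
send_rows([
  {"hand": 1, "dx": 0, "dy": 0, "dz": 0.05, "ax": 0, "ay": 0, "az": 0},
  {"hand": 1, "dx": 0, "dy": 0, "dz": 0.1, "ax": 0, "ay": 0, "az": 0},
  {"hand": 1, "dx": 0, "dy": 0, "dz": 0.15, "ax": 0, "ay": 0, "az": 0},
  {"hand": 1, "dx": 0, "dy": 0, "dz": 0.2, "ax": 0, "ay": 0, "az": 0},
  {"hand": 1, "dx": 0, "dy": 0, "dz": 0.24, "ax": 0, "ay": 0, "az": 0},
  {"hand": 1, "dx": 0, "dy": 0, "dz": 0.27, "ax": 0, "ay": 0, "az": 0},
  {"hand": 1, "dx": 0, "dy": 0, "dz": 0.27, "ax": 0, "ay": 0, "az": 0},
  {"hand": 1, "dx": 0, "dy": 0, "dz": 0.27, "ax": 0, "ay": 0, "az": 0},
])

```text
t: 14.75
ee_pos: [0.5681, -0.2589, 0.1762]
tcp_rot: [0.707, 0.707, 0.0, 0.0]
force: [0.4, -0.2, -4.2]
gripper_width: 0.0201
grasp_force: 99.3
```

Call:
send_rows([
  {"hand": 1, "dx": 0, "dy": 0, "dz": 0.01, "ax": 0, "ay": 0, "az": 0},
  {"hand": 1, "dx": 0, "dy": 0, "dz": 0.02, "ax": 0, "ay": 0, "az": 0},
  {"hand": 1, "dx": 0, "dy": 0, "dz": 0.02, "ax": 0, "ay": 0, "az": 0},
])

```text
t: 15.05
ee_pos: [0.5683, -0.2591, 0.1755]
tcp_rot: [0.707, 0.707, 0.0, 0.001]
force: [-2.4, 0.8, 4.2]
gripper_width: 0.0201
grasp_force: 100.5
```

Contact at the expected height. Now I release and rise.

Call:
send_rows([
  {"hand": 0.1, "dx": 0, "dy": 0, "dz": 0, "ax": 0, "ay": 0, "az": 0},
  {"hand": 0.1, "dx": 0, "dy": 0, "dz": 0, "ax": 0, "ay": 0, "az": 0},
  {"hand": 0.1, "dx": 0, "dy": 0, "dz": 0, "ax": 0, "ay": 0, "az": 0},
  {"hand": 0.1, "dx": 0, "dy": 0, "dz": 0, "ax": 0, "ay": 0, "az": 0},
  {"hand": 0.1, "dx": 0, "dy": 0, "dz": 0, "ax": 0, "ay": 0, "az": 0},
  {"hand": 0.1, "dx": 0, "dy": 0, "dz": 0, "ax": 0, "ay": 0, "az": 0},
])

```text
t: 15.65
ee_pos: [0.5679, -0.2588, 0.1736]
tcp_rot: [0.707, 0.707, -0.0, -0.0]
force: [-1.0, 0.2, -0.1]
gripper_width: 0.0383
grasp_force: 0.0
```

Call:
send_rows([
  {"hand": 0.1, "dx": 0, "dy": 0, "dz": -0.1, "ax": 0, "ay": 0, "az": 0},
  {"hand": 0.1, "dx": 0, "dy": 0, "dz": -0.2, "ax": 0, "ay": 0, "az": 0},
  {"hand": 0.1, "dx": 0, "dy": 0, "dz": -0.35, "ax": 0, "ay": 0, "az": 0},
  {"hand": 0.1, "dx": 0, "dy": 0, "dz": -0.6, "ax": 0, "ay": 0, "az": 0},
  {"hand": 0.1, "dx": 0, "dy": 0, "dz": -0.9, "ax": 0, "ay": 0, "az": 0},
  {"hand": 0.1, "dx": 0, "dy": 0, "dz": -1, "ax": 0, "ay": 0, "az": 0},
  {"hand": 0.1, "dx": 0, "dy": 0, "dz": -1, "ax": 0, "ay": 0, "az": 0},
])

```text
t: 16.35
ee_pos: [0.5696, -0.2598, 0.2977]
tcp_rot: [0.707, 0.707, 0.001, 0.003]
force: [-0.0, -0.7, -0.2]
gripper_width: 0.0383
grasp_force: 0.0
```

```bash
python3 - <<'E'
from h import *
im,d,P=cloud('wrist');im2,_,_=cloud('scene')
cv2.imwrite('pics/w4.png',np.hstack([cv2.resize(im[80:290,150:427],(400,304)),cv2.resize(im2[130:280,215:412],(400,304))]))
E
```

```text
(no output)
```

View pics/w4.png

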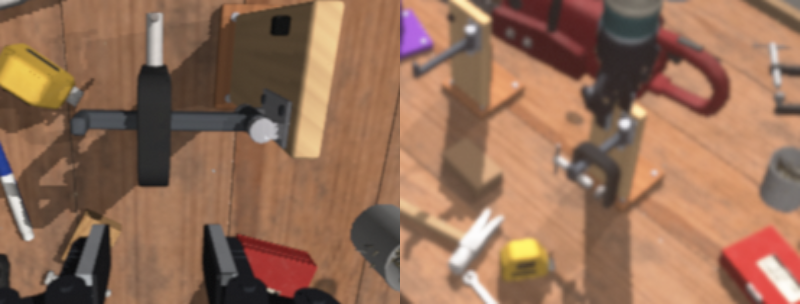

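The clamp hangs free on hook 2 behind the upturned end, with its back at wrist crop (153,125) crossing the bar. The nearby bystanders in view look undisturbed. Next I fold hook 1.

Call:
send_rows([
  {"hand": 1, "dx": 0.82, "dy": -0.17, "dz": 0, "ax": 0, "ay": 0, "az": 0},
  {"hand": 1, "dx": 0.82, "dy": -0.17, "dz": 0, "ax": 0, "ay": 0, "az": 0},
  {"hand": 1, "dx": 0.82, "dy": -0.17, "dz": 0, "ax": 0, "ay": 0, "az": 0},
])

```text
t: 16.75
ee_pos: [0.5444, -0.1552, 0.2913]
tcp_rot: [0.706, 0.709, -0.001, -0.004]
force: [0.5, -0.3, 0.7]
gripper_width: 0.0002
grasp_force: 0.0
```

Call:
send_rows([
  {"hand": 1, "dx": 0.82, "dy": -0.17, "dz": 0, "ax": 0, "ay": 0, "az": 0},
  {"hand": 1, "dx": 0.82, "dy": -0.17, "dz": 0, "ax": 0, "ay": 0, "az": 0},
  {"hand": 1, "dx": 0.82, "dy": -0.17, "dz": 0, "ax": 0, "ay": 0, "az": 0},
])

```text
t: 17.05
ee_pos: [0.5245, -0.0576, 0.2918]
tcp_rot: [0.705, 0.709, -0.001, -0.003]
force: [-0.2, -0.1, -0.2]
gripper_width: 0.0002
grasp_force: 0.0
```

Call:
send_rows([
  {"hand": 1, "dx": 0.82, "dy": -0.17, "dz": 0, "ax": 0, "ay": 0, "az": 0},
  {"hand": 1, "dx": 0.82, "dy": -0.17, "dz": 0, "ax": 0, "ay": 0, "az": 0},
  {"hand": 1, "dx": 0.82, "dy": -0.17, "dz": 0, "ax": 0, "ay": 0, "az": 0},
  {"hand": 1, "dx": 0.82, "dy": -0.17, "dz": 0, "ax": 0, "ay": 0, "az": 0},
  {"hand": 1, "dx": 0.82, "dy": -0.17, "dz": 0, "ax": 0, "ay": 0, "az": 0},
])

```text
t: 17.55
ee_pos: [0.5069, 0.0352, 0.2928]
tcp_rot: [0.708, 0.707, -0.001, -0.0]
force: [-0.8, 0.4, 0.2]
gripper_width: 0.0003
grasp_force: 0.0
```

Call:
send_rows([
  {"hand": 1, "dx": 0, "dy": 0, "dz": 0.3, "ax": 0, "ay": 0, "az": 0},
  {"hand": 1, "dx": 0, "dy": 0, "dz": 0.55, "ax": 0, "ay": 0, "az": 0},
  {"hand": 1, "dx": 0, "dy": 0, "dz": 0.75, "ax": 0, "ay": 0, "az": 0},
  {"hand": 1, "dx": 0, "dy": 0, "dz": 0.9, "ax": 0, "ay": 0, "az": 0},
  {"hand": 1, "dx": 0, "dy": 0, "dz": 1, "ax": 0, "ay": 0, "az": 0},
  {"hand": 1, "dx": 0, "dy": 0, "dz": 1, "ax": 0, "ay": 0, "az": 0},
  {"hand": 1, "dx": 0, "dy": 0, "dz": 1, "ax": 0, "ay": 0, "az": 0},
])

```text
t: 18.25
ee_pos: [0.5073, 0.0356, 0.1741]
tcp_rot: [0.708, 0.707, 0.0, 0.0]
force: [-0.5, 0.5, 0.0]
gripper_width: 0.0002
grasp_force: 0.0
```

Call:
send_rows([
  {"hand": 1, "dx": 0.08, "dy": 0, "dz": 0, "ax": 0, "ay": 0, "az": 0},
  {"hand": 1, "dx": 0.15, "dy": 0, "dz": 0, "ax": 0, "ay": 0, "az": 0},
  {"hand": 1, "dx": 0.23, "dy": 0, "dz": 0, "ax": 0, "ay": 0, "az": 0},
  {"hand": 1, "dx": 0.31, "dy": 0, "dz": 0, "ax": 0, "ay": 0, "az": 0},
  {"hand": 1, "dx": 0.4, "dy": 0, "dz": 0, "ax": 0, "ay": 0, "az": 0},
  {"hand": 1, "dx": 0.49, "dy": 0.02, "dz": 0, "ax": 0, "ay": 0, "az": 0},
  {"hand": 1, "dx": 0.58, "dy": 0.045, "dz": 0, "ax": 0, "ay": 0, "az": 0},
  {"hand": 1, "dx": 0.68, "dy": 0.085, "dz": 0, "ax": 0, "ay": 0, "az": 0},
  {"hand": 1, "dx": 0.77, "dy": 0.135, "dz": 0, "ax": 0, "ay": 0, "az": 0},
  {"hand": 1, "dx": 0.86, "dy": 0.2, "dz": 0, "ax": 0, "ay": 0, "az": 0},
  {"hand": 1, "dx": 0.93, "dy": 0.275, "dz": 0, "ax": 0, "ay": 0, "az": 0},
  {"hand": 1, "dx": 1, "dy": 0.36, "dz": 0, "ax": 0, "ay": 0, "az": 0},
  {"hand": 1, "dx": 1, "dy": 0.36, "dz": 0, "ax": 0, "ay": 0, "az": 0},
])

```text
t: 19.55
ee_pos: [0.5517, 0.1579, 0.1736]
tcp_rot: [0.707, 0.707, 0.001, -0.0]
force: [0.2, 0.1, 0.3]
gripper_width: 0.0
grasp_force: 0.0
```

Call:
send_rows([
  {"hand": 1, "dx": 0.06, "dy": 0.1, "dz": 0, "ax": 0, "ay": 0, "az": 0},
  {"hand": 1, "dx": 0.1, "dy": 0.18, "dz": 0, "ax": 0, "ay": 0, "az": 0},
  {"hand": 1, "dx": 0.12, "dy": 0.24, "dz": 0, "ax": 0, "ay": 0, "az": 0},
  {"hand": 1, "dx": 0.13, "dy": 0.28, "dz": 0, "ax": 0, "ay": 0, "az": 0},
  {"hand": 1, "dx": 0.13, "dy": 0.31, "dz": 0, "ax": 0, "ay": 0, "az": 0},
  {"hand": 1, "dx": 0.13, "dy": 0.31, "dz": 0, "ax": 0, "ay": 0, "az": 0},
])

```text
t: 20.15
ee_pos: [0.5879, 0.1723, 0.1738]
tcp_rot: [0.707, 0.707, 0.001, -0.0]
force: [0.5, -0.5, -0.2]
gripper_width: -0.0002
grasp_force: 0.0
```

Call:
send_rows([
  {"hand": 1, "dx": 0, "dy": 0.02, "dz": 0, "ax": 0, "ay": 0, "az": 0},
  {"hand": 1, "dx": 0, "dy": 0.04, "dz": 0, "ax": 0, "ay": 0, "az": 0},
  {"hand": 1, "dx": 0, "dy": 0.04, "dz": 0, "ax": 0, "ay": 0, "az": 0},
])

```text
t: 20.45
ee_pos: [0.5922, 0.1722, 0.1738]
tcp_rot: [0.707, 0.707, 0.0, -0.0]
force: [-1.4, 1.4, -0.2]
gripper_width: 0.0
grasp_force: 0.6
```

```bash
python3 - <<'E'
from h import *
im,d,P=cloud('scene')
im,d,P=cloud('scene');V=cv2.cvtColor(im,cv2.COLOR_BGR2HSV)[...,2]
cv2.imwrite('pics/s5.png',cv2.resize(im[90:240,190:390],(800,600)))
E
```

```text
(no output)
```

View pics/s5.png

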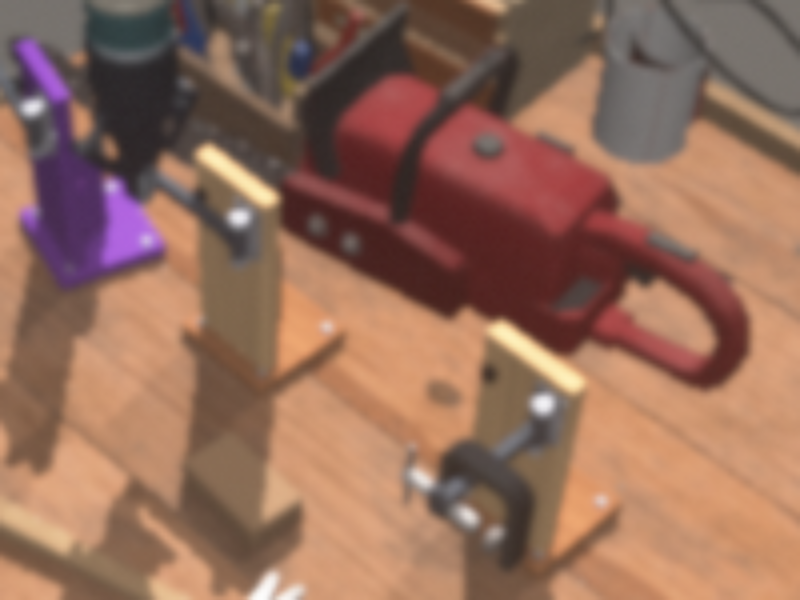

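Hook 1 lies nearly flat along its board and the clamp hangs on stand 2. I push on in small steps until the stop shows in the force.

Call:
send_rows([
  {"hand": 1, "dx": 0, "dy": 0.02, "dz": 0, "ax": 0, "ay": 0, "az": 0},
  {"hand": 1, "dx": 0, "dy": 0.03, "dz": 0, "ax": 0, "ay": 0, "az": 0},
  {"hand": 1, "dx": 0, "dy": 0.03, "dz": 0, "ax": 0, "ay": 0, "az": 0},
])

```text
t: 20.85
ee_pos: [0.5945, 0.172, 0.1737]
tcp_rot: [0.707, 0.707, -0.001, -0.001]
force: [-4.5, 1.2, 3.0]
gripper_width: 0.0
grasp_force: 2.4
```

Call:
send_rows([
  {"hand": 1, "dx": 0, "dy": 0.02, "dz": 0, "ax": 0, "ay": 0, "az": 0},
  {"hand": 1, "dx": 0, "dy": 0.03, "dz": 0, "ax": 0, "ay": 0, "az": 0},
  {"hand": 1, "dx": 0, "dy": 0.03, "dz": 0, "ax": 0, "ay": 0, "az": 0},
])

```text
t: 21.15
ee_pos: [0.5947, 0.1721, 0.1737]
tcp_rot: [0.707, 0.707, -0.003, -0.003]
force: [-11.4, 0.5, 7.8]
gripper_width: -0.0001
grasp_force: 6.3
```

Hook 1 is at its stop: the force rises and the position no longer moves. I back off, rise and check from above.

Call:
send_rows([
  {"hand": 1, "dx": 0, "dy": -0.1, "dz": 0, "ax": 0, "ay": 0, "az": 0},
  {"hand": 1, "dx": 0, "dy": -0.25, "dz": 0, "ax": 0, "ay": 0, "az": 0},
  {"hand": 1, "dx": 0, "dy": -0.25, "dz": 0, "ax": 0, "ay": 0, "az": 0},
  {"hand": 1, "dx": 0, "dy": -0.25, "dz": -0.4, "ax": 0, "ay": 0, "az": 0},
  {"hand": 1, "dx": 0, "dy": -0.25, "dz": -0.8, "ax": 0, "ay": 0, "az": 0},
  {"hand": 1, "dx": 0, "dy": -0.25, "dz": -1, "ax": 0, "ay": 0, "az": 0},
  {"hand": 1, "dx": 0, "dy": -0.25, "dz": -1, "ax": 0, "ay": 0, "az": 0},
])

```text
t: 21.85
ee_pos: [0.5735, 0.1723, 0.2997]
tcp_rot: [0.707, 0.707, 0.005, 0.004]
force: [-0.3, 0.1, -0.1]
gripper_width: -0.0
grasp_force: 0.0
```

Call:
send_rows([
  {"hand": 1, "dx": -0.6, "dy": -1, "dz": 0, "ax": 0, "ay": 0, "az": 0},
  {"hand": 1, "dx": -0.6, "dy": -1, "dz": 0, "ax": 0, "ay": 0, "az": 0},
  {"hand": 1, "dx": -0.6, "dy": -1, "dz": 0, "ax": 0, "ay": 0, "az": 0},
  {"hand": 1, "dx": -0.6, "dy": -1, "dz": 0, "ax": 0, "ay": 0, "az": 0},
  {"hand": 1, "dx": -0.6, "dy": -1, "dz": 0, "ax": 0, "ay": 0, "az": 0},
  {"hand": 1, "dx": -0.6, "dy": -1, "dz": 0, "ax": 0, "ay": 0, "az": 0},
])

```text
t: 22.45
ee_pos: [0.4504, 0.1001, 0.2935]
tcp_rot: [0.707, 0.707, 0.0, 0.0]
force: [-0.8, 0.3, -0.4]
gripper_width: 0.0002
grasp_force: 0.0
```

```bash
python3 - <<'E'
from h import *
im,d,P=cloud('wrist');im2,_,_=cloud('scene');im3,_,_=cloud('top')
z=cv2.cvtColor(im,cv2.COLOR_BGR2HSV)[...,2]
m=(z<110)&(P[...,2]>.18)&(P[...,2]<.2)&(P[...,0]>.56)&(P[...,0]<.622)&(P[...,1]>.08)&(P[...,1]<.185)
q=P[m];print(len(q),len(q) and np.polyfit(q[:,1],q[:,0],1))
cv2.imwrite('pics/end.png',np.vstack([np.hstack([cv2.resize(im,(400,300)),cv2.resize(im2[100:250,190:390],(400,300))]),cv2.resize(im3[140:230,160:400],(800,300))]))
E
```

```text
1948 [0.02141356 0.60737492]
```

View pics/end.png

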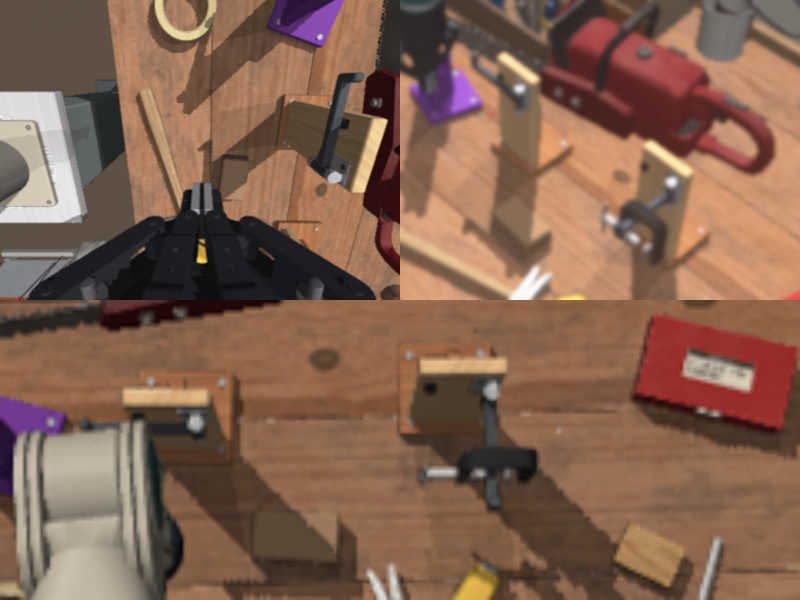

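The final views show hook 1 flat against its board (bar line within 0.02 rad) and the clamp square on hook 2. The robot is clear, so I hand in.

```bash
python3 -c "
from bench import env
print(env.hand_in())"
```

```text
the job is handed in; nothing more can be done
None
```

The job is handed in, with no verdict returned: the last pictures show the clamp hanging by its back on the swung-out hook 2 and hook 1 folded flat, and I saw no bystander moved.

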